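# Tare a portion dish from the inclined spring-lift dispenser

## Robot

A 6-joint arm with a two-finger parallel gripper is mounted at the origin on the work surface; the furniture and walls round the work are solid. World frame = base frame: x ahead of the robot, y to its left, z up, the work surface at z = 0. Lengths are in m, angles in rad, forces in N, time in s.
With the tool pointing down it reaches from about 0.325 to 0.775 m from the base axis. Payload 9.3 kg.
Tool frame: the origin (TCP) lies between the finger pads; the fingertips stand 17 mm ahead of it and the grasp point (between the pads) lies 2 mm behind it; z points along the fingers, x is the direction in which the jaws open and shut, and the axes are right-handed (so a half turn about z gives the same grasp; the last joint's range is limited). The gripper opens to 85 mm and grips with 20 to 120 N. Pads are 22 mm wide; open, the fingers measure 114 mm over their backs; the gripper's body (76 mm by 85 mm) begins 54 mm behind the grasp point. The pads swing forward as they close: fully open they stand 13 mm farther back than shut.
Start: joints at [-1.487, 0.259, 0.021, 1.334, 0, 1.418], TCP at [0.129, -0.535, 0.248] pointing down, gripper open.
Joint ranges: [-3.04, 3.04], [-0.91, 1.82], [-1.04, 1.36], [-1.92, 1.95], [-1.52, 1.45], [-3.14, 3.14]. Speed limits (rad/s): [2.22, 2.22, 2.79, 3.14, 3.14, 3.14].

## Interface

Orientations are given as a rotation vector (axis times angle).
In Python, from station import telemetry, cams, job gives the robot as it stands.
- The arm moves only by the shell command python3 -m pendant 'ROWS' [FORCE]. ROWS is JSON, one flat list of numbers, 7 for each row, row after row: the shift along the tool's x, y, z in m, then the turn, a rotation vector about the tool's x, y, z in units of 6 degrees (1.0 is 6 degrees), then the opening in per cent of the stroke, from 0 (shut) to 100 (fully open). A call has 1 to 5 rows; each row is the pose to reach, as a shift and turn from the pose commanded when the call began, along the tool's axes at that moment; what a row does not reach only later rows make up. A row lasts 1/10 s, in which the tool goes at most 50 mm and 8.59 degrees, less where a joint would pass 70% of its speed; a pose out of reach is approached as far as the arm can. A call with a gripper value outside its range is refused whole. The fingers move at their own pace and stop on an object; FORCE is the grip in N (left out, the last holds). Time passes only in rows, so rows that repeat a pose let the fingers close. It gives the time, the measured TCP pose, the force and the opening at its end, in the units of the state.
- telemetry.read_state(): the state, without advancing time (a new reading comes with each control period).
- cams.read_camera(name): name is "scene" or "top"; returns a dict with "image" (420x560x3 uint8, red, green, blue), "intrinsics" (3x3 intrinsics, pixels), "D" ([k1, k2, p1, p2, k3] as OpenCV has them; the pictures are not rectified), "R" (3x3) and "t" (3): a world point X has camera coordinates R X + t. Camera axes: x right, y down, z forward; pixel columns grow to the right and rows downward; lengths in m; the calibration is good to about 2 mm. A picture is of the moment at which its call begins. There is no depth.
- job.sign_off(): hands the job in, once; it reports no verdict.
Trained networks look in a picture, given as the dict that the camera call returned (one of the last four; its "shot" number tells which), for a name from the list of things; names that differ only in an ending like _2 or _b are one class to them, and where a whole thing is asked for, a point or a joint stands for the part that bears it (a point fixed in the world has none). Each returns a list of dicts, best first, with "p" (0 to 1); they miss things now and then, are a little off and sometimes report something else, mostly with a low value. They report only what shows in the picture. A call takes as long as a camera call. They do not tell look-alikes from the thing itself.
- cams.silhouettes(picture, thing): "mask" (420x560 bool, what is visible of it) and "uv" ([column, row] in pixels, amid what is visible of it).
The state is a dict: "time": time; "joints": joint angles; "dq": joint speeds; "joint_torque": joint torques, N m; "tool_pos": TCP position; "eef_rot": TCP orientation; "force": force on the tool from outside, world axes, zero at the start; "moment": the same for the moment, N m; "grip_width": opening from 0.0 (shut) to 1.0 (fully open).
Only numpy, scipy, OpenCV 4.12 (cv2) and the standard library are available. Lean on these libraries where they do the work, as an engineer would, in place of code of your own. Each camera call takes 0.05 s, during which the arm holds its last target.

## Task

Get the scale ready to weigh a portion: draw the top dish, and only that one, out of the leaning spring dispenser, so that the next dish rises into its place. Set the dish down upright in the middle of the scale's pan without dropping it, and let go; then press the blue tare key with the fingertips, firmly enough and for a moment so that it responds, but never hard. Leave the chilli jar and the pepper shaker where they stand.

Things in the scene. Friction and masses are not known exactly. Their poses are not given: they have to be found in the camera images.
- dispenser: Fixed steel dish dispenser, base 160 x 110 mm, 175 mm high with dishes. Origin under the base; z up, front along -x. Its magazine leans 30 degrees: the stack axis points up and to the front, (-0.5, 0, 0.866) in this frame. The dishes stand on a soft spring; no lip or catch holds them. Nothing of it rises above the top dish.
- mouth (a point): Point on the stack axis level with the top dish's rim; z along the stack axis (the way to pull), y across the dishes. Four corner guides end 18 mm below the rim; on both long sides (+y, -y) a gap of 52 mm between guides is open for fingers to 62 mm below the rim, with 40 mm free beside it.
- dish_1_center (a point): Centre, half-way up, of the top dish: cream melamine, open, 84 mm long (x) x 62 mm wide (y) x 32 mm high (z, out of its open top), straight 4 mm walls, 0.1 kg. Pinch it from outside across the 62 mm. Its 6 mm foot sits inside the next dish with 2 mm play: pull 15 mm or more straight along z first. The next dish, as wide, has its rim 26 mm below this rim: fingers that reach deeper grip both.
- dish_2_center (a point): Centre of the second dish, same make, 26 mm down the stack. When the top dish is taken it rises 26 mm along the stack axis and stands where the top one stood.
- dish_3_center (a point): Centre of the third dish, same make; it rises by 26 mm too.
- dish_4_center (a point): Centre of the lowest dish, same make; it rises by 26 mm too.
- lift (a joint): Rise of the spring lift under the stack along the stack axis, m: 0 at the start with four dishes, +0.026 for every dish taken. A soft spring (33 N/m, damped): the stack gives way when pushed down and rises within about a second.
- scale: Flat electronic portion scale, fixed, light grey, 230 mm deep (x) x 170 mm wide (y), case 28 mm high. Origin under its centre, z up; its front with the dark key strip looks along -x.
- pan_center (a point): Centre of the top face of the scale's flat steel pan, which is 145 mm (x) x 151 mm (y) and 38 mm above the table; x and y as scale.
- tare_key_top (a point): Centre of the top face of the blue tare key (white ring on it), 30 x 29 mm, on the front right of the key strip, 30 mm above the table and 2 mm proud of the strip. A membrane key pressed straight down.
- tare_key (a joint): Travel of the tare key, m: 0 free, 0.0015 at its stop (about 8 N). It responds to 4 N from the fingertips kept on for 0.2 s; more than 30 N would damage it.
- chilli_jar: Loose chilli jar with a red cap, 59 mm across, 86 mm high; origin under its centre. Bystander.
- pepper_shaker: Loose clear shaker with a dark flip lid, 70 mm across, 110 mm high; origin under its centre. Bystander.
Mind the look-alikes: they are no part of the job. Leave any red look-alike of the part that bears dish_1_center alone.

How it is judged:
On the way, in this order (a step that is already met when the one before it is completed fails the run):
1. the top dish is out of the dispenser and the next has risen into its place (distance between dish_1_center and dish_2_center above 0.075 m and value of joint lift between 0.016 and 0.036 m), for 0.1 s.
2. the fingers hold the dish level (within 14 degrees) over the middle of the pan with its underside less than 15 mm above it (contact force between the fingers and dish_1 above 0.5 N and angle between dish_1_center's own z axis and vertical below 0.25 rad and z of dish_1_center in the frame of pan_center below 0.031 m and x of dish_1_center in the frame of pan_center between -0.03 and 0.03 m and y of dish_1_center in the frame of pan_center between -0.03 and 0.03 m), for 0.02 s.
3. the dish stands upright on the middle of the pan, released (x of dish_1_center in the frame of pan_center between -0.025 and 0.025 m and y of dish_1_center in the frame of pan_center between -0.025 and 0.025 m and z of dish_1_center in the frame of pan_center between 0.012 and 0.02 m and angle between dish_1_center's own z axis and vertical below 0.08 rad and contact force between the fingers and dish_1 below 0.05 N and linear speed of dish_1 below 0.02 m/s), for 0.2 s.
4. with the dish standing on the pan, fingertips press the tare key with 4 N or more for 0.2 s (x of dish_1_center in the frame of pan_center between -0.025 and 0.025 m and y of dish_1_center in the frame of pan_center between -0.025 and 0.025 m and z of dish_1_center in the frame of pan_center between 0.012 and 0.02 m and angle between dish_1_center's own z axis and vertical below 0.08 rad and contact force between the fingers and dish_1 below 0.05 N and contact force between the fingers and tare_key above 4 N), for 0.2 s.
At the end, for the whole second after the job is handed in: Dish 1 stands free, at rest and upright (4.5 deg) on the pan, its centre within 25 mm of the pan's centre along each pan axis; the other three dishes are square in the dispenser (8.5 deg), each one place higher (14 to 42 mm, lift at 16 to 36 mm); the tare key is up (x of dish_1_center in the frame of pan_center between -0.025 and 0.025 m and y of dish_1_center in the frame of pan_center between -0.025 and 0.025 m and z of dish_1_center in the frame of pan_center between 0.012 and 0.02 m and angle between dish_1_center's own z axis and vertical below 0.08 rad and distance of dish_2_center from where it was at the start of the episode between 0.014 and 0.042 m and distance of dish_3_center from where it was at the start of the episode between 0.014 and 0.042 m and distance of dish_4_center from where it was at the start of the episode between 0.014 and 0.042 m and angle between the z axis of each of dish_2_center, dish_3_center, dish_4_center and the z axis of mouth, either way round below 0.15 rad and linear speed of dish_1 below 0.02 m/s and value of joint lift between 0.016 and 0.036 m and value of joint tare_key below 0.0005 m); the robot touches nothing.
It fails at once if another dish is pulled out of the dispenser (distance of any of dish_2_center, dish_3_center, dish_4_center from where it was at the start of the episode above 0.06 m).
It fails at once if the tare key is pushed with more than 30 N (contact force between anything else and tare_key above 30 N).
It fails at once if a bystander is moved by more than 20 mm or tipped (distance of any of chilli_jar, pepper_shaker from where it was at the start of the episode above 0.02 m or angle between any of chilli_jar, pepper_shaker's own z axis and vertical above 0.3 rad).
It also fails if it takes over 45 s, if anything falls off the work surface, if the arm or the gripper's body presses on something with over 40 N, if the wrist force passes 120 N, or if a joint passes its speed limit or range.

## Working session

There is one attempt and no reset: what is moved stays moved. The work goes in short steps, Python scripts to look and compute and a shell command to move; the robot and the scene stay as the last step left them, time stands still between calls to the robot, and variables do not carry over. Pictures are saved under pics/ and viewed, and the job is handed in when it is done.

```bash
ls; mkdir -p pics; python3 - <<'E'
from station import telemetry, cams, job
import cv2, numpy as np
s=telemetry.read_state()
for k,v in s.items(): print(k,np.round(v,4))
for n in ["scene","top"]:
    c=cams.read_camera(n)
    cv2.imwrite(f"pics/{n}0.png",cv2.cvtColor(c["image"],cv2.COLOR_RGB2BGR))
    print(n,c["intrinsics"],c["D"],c["R"],c["t"], c["shot"])
E
```

```text
pics
time 0.0
joints [-1.4866  0.2592  0.0207  1.3337 -0.      1.4182]
dq [-0.0003 -0.0017  0.0008  0.0016 -0.0002  0.0001]
joint_torque [ 2.00000e-03 -5.55643e+01  3.44523e+01  1.38000e-02 -2.00000e-04
  0.00000e+00]
tool_pos [ 0.129  -0.5344  0.2476]
eef_rot [-2.4675e+00  1.9429e+00  1.6000e-03]
force [-0.3812 -1.4191  0.1612]
moment [-0.0501 -0.0278  0.0144]
grip_width 1.0017
scene [[518.02418331   0.         285.37420119]
 [  0.         518.02418331 210.17555678]
 [  0.           0.           1.        ]] [0.06460354 0.         0.         0.         0.        ] [[ 0.70289677  0.71111705  0.01576935]
 [ 0.37100265 -0.34761837 -0.86111468]
 [-0.60687161  0.6111252  -0.50816614]] [-0.30432032 -0.13233338  1.35767849] 1
top [[524.14765114   0.         283.66558546]
 [  0.         524.14765114 205.01889234]
 [  0.           0.           1.        ]] [-0.16380051  0.          0.          0.          0.        ] [[ 0.0050787  -0.99991194 -0.01226021]
 [-0.99813006 -0.00432204 -0.06097298]
 [ 0.06091462  0.01254695 -0.99806412]] [-0.07736694  0.51789257  1.06010035] 2
```

View pics/scene0.png

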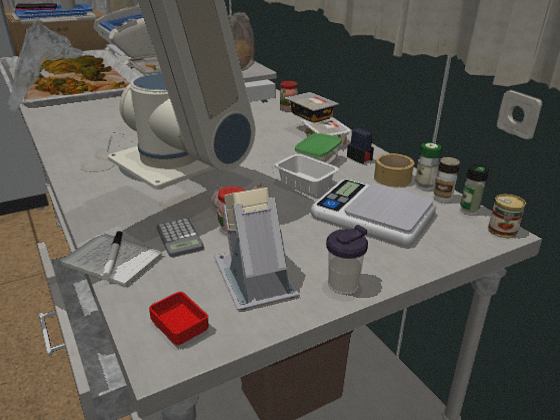

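View pics/top0.png

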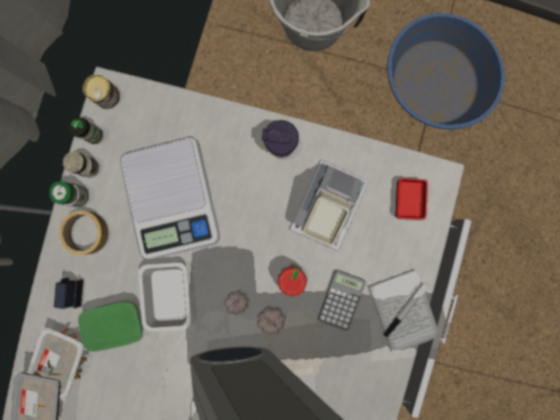

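Possible dishes: the cream dish on the dispenser (top 325,218; scene 248,200), the red look-alike (top 411,199), and a white tub (top 165,295). By the description it's the cream one on the leaning magazine. I'll check that in a close crop.

```bash
cat > h.py <<'E'
import numpy as np, cv2
from station import telemetry, cams, job
from scipy.spatial.transform import Rotation as Rn
def proj(c,X):
    X=np.asarray(X,float).reshape(-1,3)
    r,_=cv2.Rodrigues(np.array(c["R"])); 
    return cv2.projectPoints(X,r,np.array(c["t"],float),np.array(c["intrinsics"]),np.array(c["D"],float))[0].reshape(-1,2)
def back(c,uv,z):
    p=cv2.undistortPoints(np.array(uv,float).reshape(-1,1,2),np.array(c["intrinsics"]),np.array(c["D"],float)).reshape(-1,2)
    R=np.array(c["R"]);t=np.array(c["t"]);o=-R.T@t
    d=np.c_[p,np.ones(len(p))]@R
    return o+d*((z-o[2])/d[:,2])[:,None]
def save(img,name,crop=None,k=1):
    if crop: a,b,e,f=crop; img=img[b:f,a:e]
    cv2.imwrite(name,cv2.cvtColor(cv2.resize(img,None,fx=k,fy=k,interpolation=cv2.INTER_CUBIC),cv2.COLOR_RGB2BGR))
E
python3 - <<'E'
from h import *
import pickle
D={}
for n in ["scene","top"]:
    c=cams.read_camera(n); D[n]=c; M={}
    for th in ["dish_1_center","dispenser","scale","tare_key","chilli_jar","pepper_shaker"]:
        r=cams.silhouettes(c,th); M[th]=r
        for q in r[:4]:
            ys,xs=np.nonzero(q["mask"]); print(n,th,round(q["p"],2),np.round(q["uv"]),xs.min(),xs.max(),ys.min(),ys.max(),len(xs))
    c["M"]=M
pickle.dump(D,open("d0.pkl","wb"))
save(D["top"]["image"],"pics/ctop.png",(270,120,390,280),5)
save(D["scene"]["image"],"pics/cscene.png",(200,170,320,320),4)
save(D["top"]["image"],"pics/ctops.png",(110,130,230,270),4)
E
```

```text
scene dish_1_center 0.71 [246. 194.] 224 269 188 209 683
scene dish_1_center 0.47 [346. 261.] 327 367 225 294 2226
scene dispenser 0.82 [252. 260.] 214 298 198 309 5840
scene scale 0.56 [379. 213.] 311 435 179 244 5104
scene tare_key 0.62 [330. 203.] 324 338 200 208 92
scene tare_key 0.62 [252. 260.] 215 298 198 308 5674
scene chilli_jar 0.59 [219. 205.] 217 243 187 234 406
scene pepper_shaker 0.8 [344. 262.] 326 367 225 294 2236
top dish_1_center 0.89 [413. 200.] 394 427 178 220 1295
top dish_1_center 0.61 [326. 220.] 303 350 193 245 1583
top dispenser 0.84 [335. 190.] 291 367 160 249 2423
top dispenser 0.46 [171. 197.] 119 218 137 259 8976
top scale 0.59 [168. 196.] 120 217 137 258 8731
top tare_key 0.5 [198. 228.] 192 206 220 236 213
top tare_key 0.27 [336. 196.] 319 348 190 202 119
top chilli_jar 0.57 [293. 279.] 277 307 264 296 742
top pepper_shaker 0.86 [279. 138.] 262 298 120 158 1096
```

View pics/ctop.png

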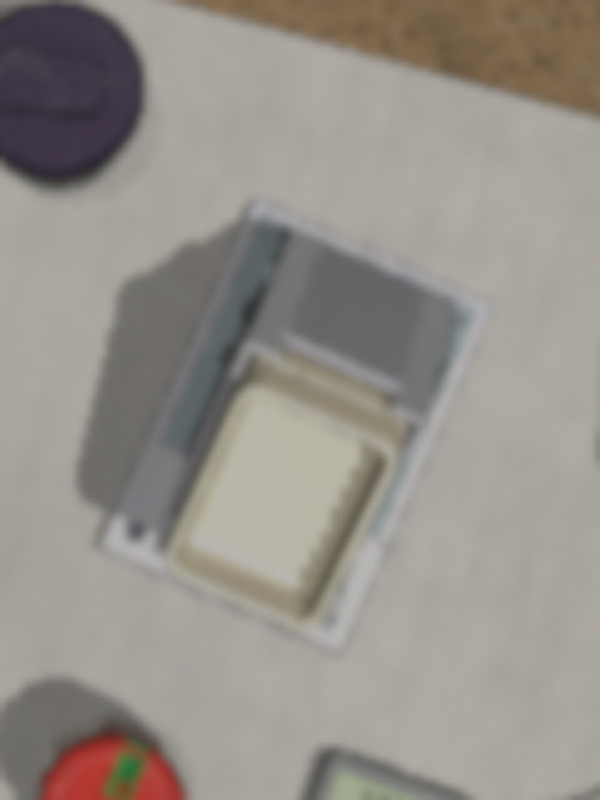

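View pics/cscene.png

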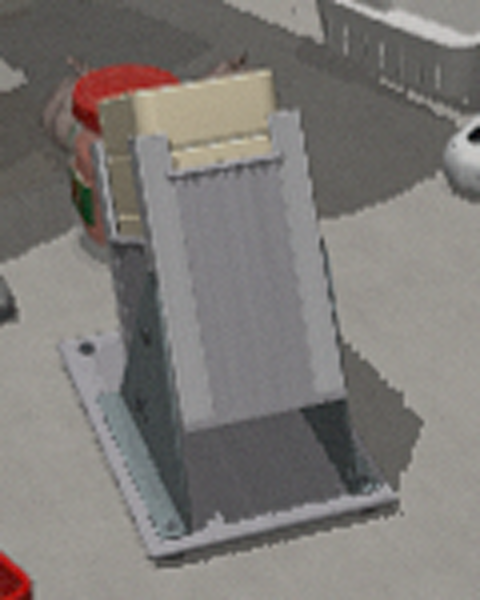

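View pics/ctops.png

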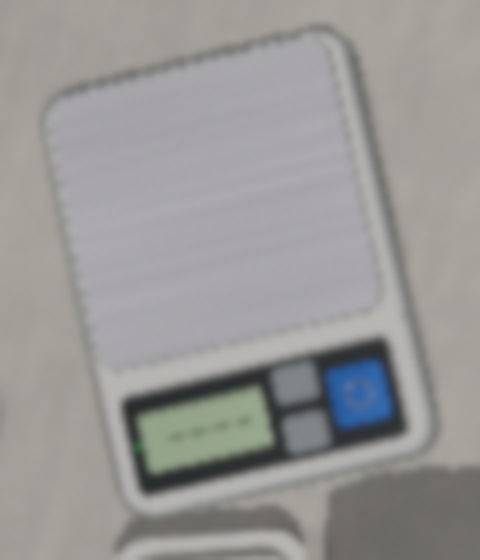

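Crop confirms it: the cream dish on the leaning magazine (top about 327,217) with a second cream dish edge below it. The front of the dispenser faces the robot. Next I fit models of the dispenser and scale to clicked corners.

```bash
cat > fit.py <<'E'
from h import *
import pickle
from scipy.optimize import least_squares
D=pickle.load(open("d0.pkl","rb")); T,S=D["top"],D["scene"]
ct=lambda x,y:(270+x/5,120+y/5)
cs=lambda x,y:(200+x/4,170+y/4)
# dispenser frame pts: rear-left(+x,+y), rear-right, front-right, front-left
bt=[ct(250,200),ct(490,305),ct(345,652),ct(98,547)]
bs={1:cs(152,556)}  # filled below
rt=[ct(238,362),ct(410,432),ct(308,630),ct(165,562)]
def W(p,X): 
    c,s=np.cos(p[2]),np.sin(p[2]); X=np.asarray(X,float)
    return np.c_[p[0]+c*X[:,0]-s*X[:,1],p[1]+s*X[:,0]+c*X[:,1],X[:,2]]
A=np.array([[np.cos(np.pi/6),0,-.5],[0,1,0],[.5,0,np.cos(np.pi/6)]]) # columns: x axis, y, z(axis)
A=np.column_stack([[np.cos(np.pi/6),0,.5],[0,1,0],[-.5,0,np.cos(np.pi/6)]])
q=np.array([[1,1],[1,-1],[-1,-1],[-1,1]],float)
def base(z): return np.c_[q*[.08,.055],np.full(4,z)]
def rim(mx,mz,dz=0): return np.array([mx,0,mz])+np.c_[q*[.042,.031],np.full(4,dz)]@A.T
E
cat > f1.py <<'E'
from fit import *
# scene base corners: rear-right nearest camera? print a guess from top only first
def res(p):
    r=proj(T,W(p,base(.004)))-bt
    m=proj(T,W(p,rim(p[3],p[4])))-rt
    return np.r_[r.ravel(),m.ravel()*.7,(p[4]-.154)*1000]
s=least_squares(res,[.45,-.1,0,-.03,.154]); p=s.x
print(p,np.degrees(p[2]),res(p).round(1))
for c,n,cr,k in [(T,"top",(270,120,390,280),5),(S,"scene",(200,170,320,320),5)]:
    im=c["image"].copy(); im=cv2.resize(im,None,fx=k,fy=k,interpolation=cv2.INTER_CUBIC)
    for P,col in [(base(.004),(255,0,0)),(base(0),(255,0,255)),(rim(p[3],p[4]),(0,255,0)),(rim(p[3],p[4],-.026),(0,0,255))]:
        u=(proj(c,W(p,P))+.5)*k-.5
        cv2.polylines(im,[np.round(u).astype(int)],True,col,1)
    a,b,e,f=[v*k for v in cr]; save(im[b:f,a:e],f"pics/fit_{n}_{__import__('sys').argv[1]}.png",None,.8 if n=="scene" else .75)
E
python3 f1.py 1
```

```text
[ 0.51962934 -0.16867528 -0.40508947 -0.03934277  0.1539903 ] -23.209916941019586 [-0.2 -0.7  0.2 -0.8 -0.9  0.5 -0.3  0.3  1.1  0.7 -0.2  0.8  1.3 -0.4
 -0.6 -0.4 -0. ]
```

```bash
cd pics; python3 -c "
import cv2,numpy as np
a=cv2.imread('fit_top_1.png');b=cv2.imread('fit_scene_1.png');print(a.shape,b.shape)
h=max(a.shape[0],b.shape[0]);f=lambda i:cv2.copyMakeBorder(i,0,h-i.shape[0],0,0,0)
cv2.imwrite('j1.png',cv2.hconcat([cv2.copyMakeBorder(a,0,h-a.shape[0],0,0,0),cv2.copyMakeBorder(b,0,h-b.shape[0],0,0,0)])[:600,:800])"
```

```text
(600, 450, 3) (600, 480, 3)
```

View pics/fit_top_1.png

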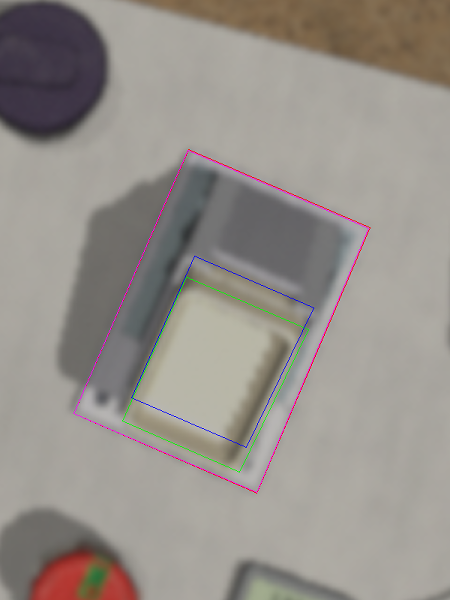

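View pics/fit_scene_1.png

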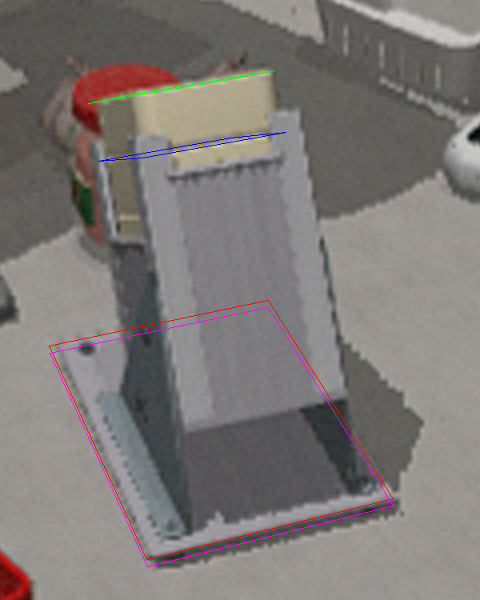

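```bash
cat > f2.py <<'E'
from fit import *
bs=[cs(396,494),cs(155,552),cs(59,343)]
rs=[cs(274,70),cs(134,90)]   # rear-left, rear-right of rim
def res(p):
    r=proj(T,W(p,base(.004)))-bt
    m=proj(T,W(p,rim(p[3],p[4])))-rt
    b=proj(S,W(p,base(.004))[:3])-bs
    g=proj(S,W(p,rim(p[3],p[4]))[:2])-rs
    return np.r_[r.ravel(),m.ravel(),b.ravel(),g.ravel(),(p[4]-.154)*500]
s=least_squares(res,[.45,-.1,0,-.03,.154],loss="soft_l1"); p=s.x
print(p,np.degrees(p[2]),res(p).round(1))
np.save("disp.npy",p)
m=W(p,[[p[3],0,p[4]]])[0]
print("mouth",m)
# scale: mask-based rect + clicks (crop 4x offset 110,130)
k=lambda x,y:(110+x/4,130+y/4)
# tare key corners (top z=.030): +x+y,+x-y,-x-y,-x+y -> image up=+x, left=+y
key=[k(323,366),k(379,357),k(391,418),k(336,430)]
kp=back(T,key,.030); kc=kp.mean(0); print("key",kc, np.linalg.norm(kp-np.roll(kp,-1,0),axis=1))
pan=[k(46,102),k(330,30),k(386,306),k(106,372)]
pp=back(T,pan,.038); pc=pp.mean(0); print("pan",pc,np.linalg.norm(pp-np.roll(pp,-1,0),axis=1))
e=(pp[0]+pp[1]-pp[2]-pp[3]); print("yaw",np.degrees(np.arctan2(e[1],e[0])))
e=(pp[0]+pp[3]-pp[1]-pp[2]); print("yaw y",np.degrees(np.arctan2(e[1],e[0]))-90)
r=max(S["M"]["tare_key"],key=lambda q:-q["mask"].sum()); ys,xs=np.nonzero(r["mask"]); print("key scene",back(S,[xs.mean(),ys.mean()],.03))
for th,z in (("chilli_jar",.086),("pepper_shaker",.11)):
    ys,xs=np.nonzero(T["M"][th][0]["mask"]); print(th,back(T,[(xs.min()+xs.max())/2,(ys.min()+ys.max())/2],z))
print(proj(S,np.r_[pp,kp]).round())
save(S["image"],"pics/cs2.png",(300,165,450,255),5)
E
python3 f2.py
```

```text
[ 0.52001633 -0.16744944 -0.39933816 -0.03921569  0.15408638] -22.88039125058334 [-1.1 -0.8 -0.6 -1.2 -1.2  0.3 -0.8  0.4  0.9  0.8 -0.9  0.7  1.4 -0.9
 -1.3 -0.6 -0.3  0.4 -1.4  1.2 -2.5  0.3  0.4 -0.6 -0.4  0.5  0. ]
mouth [ 0.48388618 -0.15220204  0.15408638]
key [0.46946527 0.09605641 0.03      ] [0.02911513 0.0315936  0.02883012 0.03324175]
pan [0.56606932 0.16932784 0.038     ] [0.15269479 0.14462105 0.14810171 0.14348634]
yaw 13.426267945634699
yaw y 13.628860401587374
key scene [[0.47624996 0.09363328 0.03      ]]
chilli_jar [[ 0.37081586 -0.09243291  0.086     ]]
pepper_shaker [[ 0.63748013 -0.06855438  0.11      ]]
[[432. 198.]
 [407. 230.]
 [340. 209.]
 [370. 181.]
 [339. 202.]
 [332. 207.]
 [319. 203.]
 [326. 197.]]
```

View pics/cs2.png

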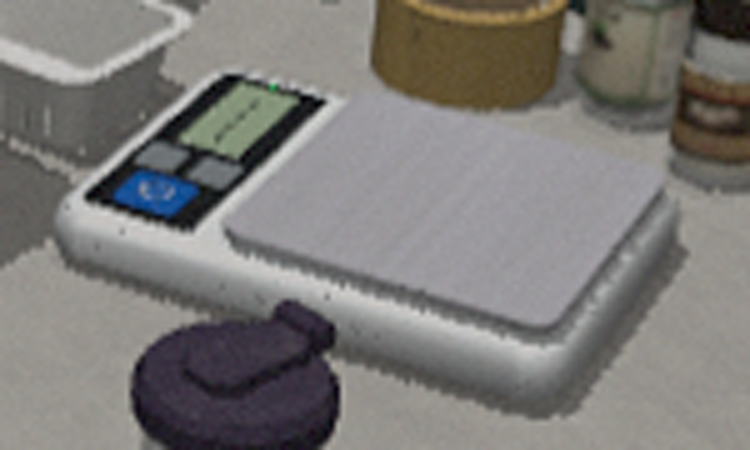

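```bash
cat >> h.py <<'E'
p=None
def disp():
    import os
    p=np.load("disp.npy"); Rz=Rn.from_euler("z",p[2]).as_matrix()
    m=np.array([*p[:2],0])+Rz@[p[3],0,p[4]]
    ax=Rz@[-.5,0,np.sqrt(3)/2]; y=Rz@[0,1,0]
    return m,ax,y
def toolR(z,x):
    z=z/np.linalg.norm(z); x=x-z*(x@z); x/=np.linalg.norm(x)
    return np.column_stack([x,np.cross(z,x),z])
def delta(pos,R,n=1):
    s=telemetry.read_state(); R0=Rn.from_rotvec(s["eef_rot"]).as_matrix()
    d=R0.T@(np.array(pos)-s["tool_pos"]); w=Rn.from_matrix(R0.T@R).as_rotvec(degrees=True)/6
    print("t",round(s["time"],2),"pos",np.round(s["tool_pos"],4),"F",np.round(s["force"],1),"grip",round(s["grip_width"],3))
    print("shift",np.round(d,4),"turn",np.round(w,2),"mm",np.linalg.norm(d)*1e3,"deg",np.linalg.norm(w)*6)
    for i in range(1,n+1): print("  ",np.round(d*i/n,3),np.round(w*i/n,2))
E
python3 - <<'E'
from h import *
m,ax,y=disp(); print(m,ax,y)
for sg in (1,-1):
    delta(m+ax*.1,toolR(-ax,sg*y),12)
E
```

```text
[ 0.48388618 -0.15220204  0.15408638] [-0.46065926  0.19440433  0.8660254 ] [0.38880866 0.92131852 0.        ]
t 0.8 pos [ 0.129  -0.5346  0.2483] F [-0.4 -0.1 -0.3] grip 1.001
shift [-0.3183 -0.3944  0.0076] turn [ -2.05   6.23 -23.23] mm 506.8866893253201 deg 144.83857047801274
   [-0.027 -0.033  0.001] [-0.17  0.52 -1.94]
   [-0.053 -0.066  0.001] [-0.34  1.04 -3.87]
   [-0.08  -0.099  0.002] [-0.51  1.56 -5.81]
   [-0.106 -0.131  0.003] [-0.68  2.08 -7.74]
   [-0.133 -0.164  0.003] [-0.85  2.59 -9.68]
   [-0.159 -0.197  0.004] [ -1.02   3.11 -11.62]
   [-0.186 -0.23   0.004] [ -1.2    3.63 -13.55]
   [-0.212 -0.263  0.005] [ -1.37   4.15 -15.49]
   [-0.239 -0.296  0.006] [ -1.54   4.67 -17.42]
   [-0.265 -0.329  0.006] [ -1.71   5.19 -19.36]
   [-0.292 -0.362  0.007] [ -1.88   5.71 -21.3 ]
   [-0.318 -0.394  0.008] [ -2.05   6.23 -23.23]
t 0.8 pos [ 0.129  -0.5346  0.2483] F [-0.4 -0.1 -0.3] grip 1.001
shift [-0.3183 -0.3944  0.0076] turn [4.83 1.59 5.93] mm 506.8866893253201 deg 46.87666643314572
   [-0.027 -0.033  0.001] [0.4  0.13 0.49]
   [-0.053 -0.066  0.001] [0.8  0.26 0.99]
   [-0.08  -0.099  0.002] [1.21 0.4  1.48]
   [-0.106 -0.131  0.003] [1.61 0.53 1.98]
   [-0.133 -0.164  0.003] [2.01 0.66 2.47]
   [-0.159 -0.197  0.004] [2.41 0.79 2.97]
   [-0.186 -0.23   0.004] [2.82 0.93 3.46]
   [-0.212 -0.263  0.005] [3.22 1.06 3.96]
   [-0.239 -0.296  0.006] [3.62 1.19 4.45]
   [-0.265 -0.329  0.006] [4.02 1.32 4.94]
   [-0.292 -0.362  0.007] [4.43 1.46 5.44]
   [-0.318 -0.394  0.008] [4.83 1.59 5.93]
```

```bash
python3 -m pendant '[-0.027,-0.033,0,0.4,0.1,0.5,100, -0.053,-0.066,0,0.8,0.3,1.0,100, -0.08,-0.099,0,1.2,0.4,1.5,100, -0.106,-0.131,0,1.6,0.5,2.0,100, -0.133,-0.164,0,2.0,0.7,2.5,100]' 25
python3 - <<'E'
from h import *
m,ax,y=disp()
delta(m+ax*.1,toolR(-ax,-y),7)
print(telemetry.read_state()["joints"])
E
```

```text
time: 1.3
tool_pos: [0.258, -0.3658, 0.2483]
eef_rot: [-2.096, 2.158, -0.284]
force: [0.4, 1.3, 0.3]
grip_width: 1.001
t 1.3 pos [ 0.258  -0.3658  0.2483] F [0.4 1.3 0.3] grip 1.001
shift [-0.2391 -0.1685  0.0343] turn [2.8  0.88 3.42] mm 294.4937548437031 deg 27.03037679564406
   [-0.034 -0.024  0.005] [0.4  0.13 0.49]
   [-0.068 -0.048  0.01 ] [0.8  0.25 0.98]
   [-0.102 -0.072  0.015] [1.2  0.38 1.47]
   [-0.137 -0.096  0.02 ] [1.6  0.5  1.95]
   [-0.171 -0.12   0.025] [2.   0.63 2.44]
   [-0.205 -0.144  0.029] [2.4  0.75 2.93]
   [-0.239 -0.168  0.034] [2.8  0.88 3.42]
[-1.26636782 -0.00955233 -0.31552424  1.1494216   0.19151256  1.9150785 ]
```

```bash
python3 -m pendant '[-0.034,-0.024,0.005,0.4,0.1,0.5,100, -0.068,-0.048,0.01,0.8,0.25,1.0,100, -0.102,-0.072,0.015,1.2,0.4,1.5,100, -0.137,-0.096,0.02,1.6,0.5,2.0,100, -0.171,-0.12,0.025,2.0,0.6,2.4,100]'
python3 - <<'E'
from h import *
m,ax,y=disp()
delta(m+ax*.1,toolR(-ax,-y),3)
print(telemetry.read_state()["joints"])
E
```

```text
time: 1.8
tool_pos: [0.3856, -0.1984, 0.2425]
eef_rot: [-1.707, 2.282, -0.53]
force: [1.4, -0.8, -0.4]
grip_width: 1.003
t 1.8 pos [ 0.3856 -0.1984  0.2425] F [ 1.4 -0.8 -0.4] grip 1.003
shift [-0.0779 -0.0282  0.0132] turn [0.79 0.28 1.01] mm 83.93293288428096 deg 7.903292056262662
   [-0.026 -0.009  0.004] [0.26 0.09 0.34]
   [-0.052 -0.019  0.009] [0.53 0.19 0.68]
   [-0.078 -0.028  0.013] [0.79 0.28 1.01]
[-0.79255018 -0.20245336 -0.5625785   0.81028982  0.18720967  2.67362003]
```

```bash
python3 -m pendant '[-0.026,-0.009,0.004,0.25,0.1,0.35,100, -0.052,-0.019,0.009,0.53,0.19,0.7,100, -0.078,-0.028,0.013,0.79,0.28,1.0,100, -0.078,-0.028,0.013,0.79,0.28,1.0,100]'
python3 - <<'E'
from h import *
m,ax,y=disp()
delta(m+ax*.1,toolR(-ax,-y),1)
s=telemetry.read_state();print(s["joints"])
for n,cr in (("top",(240,100,400,300)),("scene",(180,60,340,260))):
    c=cams.read_camera(n); im=c["image"].copy()
    R=Rn.from_rotvec(s["eef_rot"]).as_matrix()
    print(n,proj(c,[s["tool_pos"]+R@v for v in ([0,0,0],[.0425,0,.017],[-.0425,0,.017])]).round(1))
    save(im,f"pics/a_{n}.png",cr,4 if n=="x" else 3)
E
```

```text
time: 2.2
tool_pos: [0.4375, -0.131, 0.2401]
eef_rot: [-1.55, 2.316, -0.618]
force: [0.3, -0.1, -0.5]
grip_width: 1.0
t 2.2 pos [ 0.4375 -0.131   0.2401] F [ 0.3 -0.1 -0.5] grip 1.0
shift [ 0.0016 -0.0011  0.    ] turn [0.02 0.03 0.07] mm 1.9111373195445405 deg 0.4554068907946961
   [ 0.002 -0.001  0.   ] [0.02 0.03 0.07]
[-0.51157582 -0.20703156 -0.61343285  0.64605248  0.05909598  3.03725898]
top [[316.4 246.6]
 [341.7 251.6]
 [294.1 231.7]]
scene [[235.2 133.6]
 [212.8 146.8]
 [260.3 140.2]]
```

View pics/a_top.png

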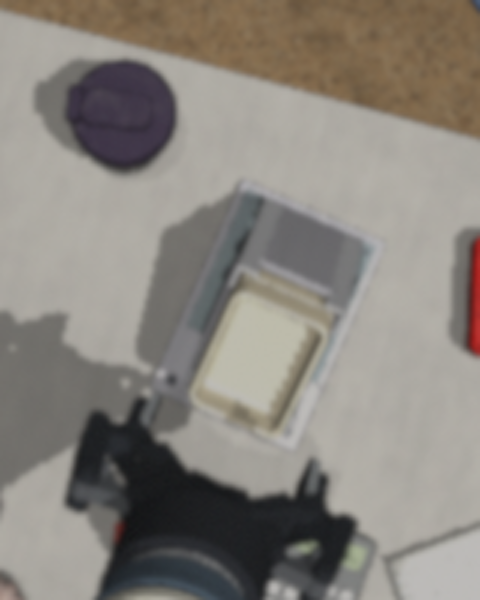

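View pics/a_scene.png

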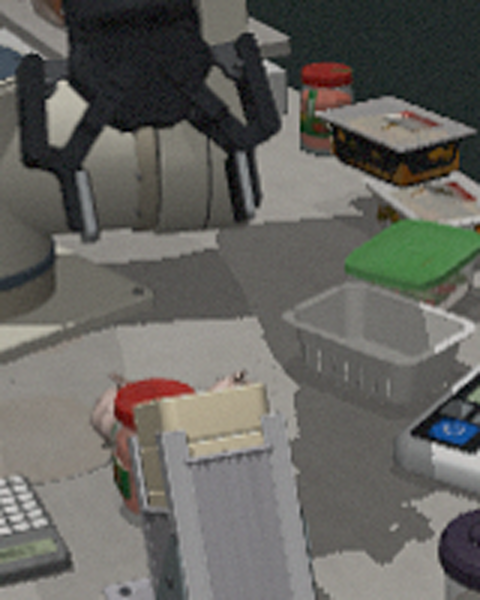

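```bash
python3 -m pendant '[0.002,-0.001,0.018,0,0,0.1,100, 0.002,-0.001,0.036,0,0,0.1,100, 0.002,-0.001,0.054,0,0,0.1,100, 0.002,-0.001,0.07,0,0,0.1,100, 0.002,-0.001,0.07,0,0,0.1,100]'
cat > look.py <<'E'
from h import *
import sys
m,ax,y=disp()
delta(m+ax*float(sys.argv[2]),toolR(-ax,-y),1)
s=telemetry.read_state();print(s["joints"].round(3) if hasattr(s["joints"],"round") else s["joints"])
R=Rn.from_rotvec(s["eef_rot"]).as_matrix()
for n,cr in (("top",(270,150,390,270)),("scene",(190,120,310,240))):
    c=cams.read_camera(n); k=5; im=cv2.resize(c["image"],None,fx=k,fy=k,interpolation=cv2.INTER_CUBIC)
    h=.0425
    pts=[s["tool_pos"]+R@np.array(v) for v in ([h,-.011,.004],[h,.011,.004],[-h,.011,.004],[-h,-.011,.004])]
    u=(proj(c,pts)+.5)*k-.5
    for a in u: cv2.circle(im,tuple(np.round(a).astype(int)),4,(255,0,0),1)
    a,b,e,f=[v*k for v in cr]; save(im[b:f,a:e],f"pics/{sys.argv[1]}_{n}.png")
E
python3 look.py b .03
```

```text
time: 2.8
tool_pos: [0.4683, -0.1507, 0.1782]
eef_rot: [-1.533, 2.331, -0.613]
force: [-0.0, -0.6, 0.7]
grip_width: 0.999
t 2.8 pos [ 0.4683 -0.1507  0.1782] F [-0.  -0.6  0.7] grip 0.999
shift [-0.0047 -0.0008 -0.0016] turn [ 0.06  0.   -0.07] mm 5.035877293364547 deg 0.5848516879570895
   [-0.005 -0.001 -0.002] [ 0.06  0.   -0.07]
[-0.515 -0.085 -0.689  0.453  0.057  3.049]
```

View pics/b_top.png

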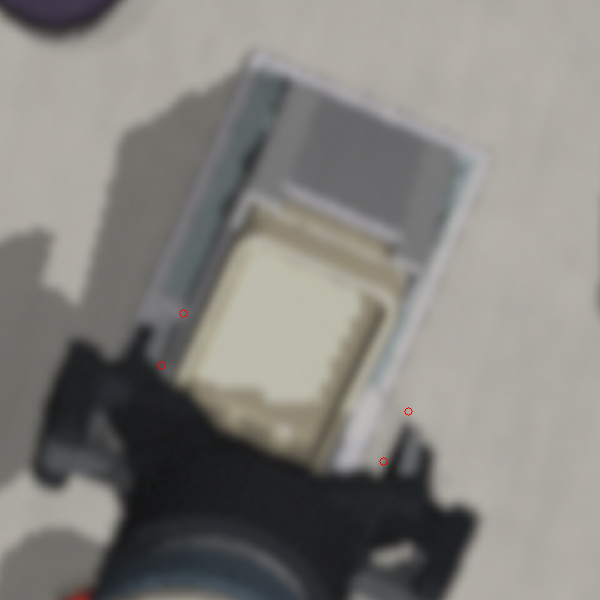

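View pics/b_scene.png

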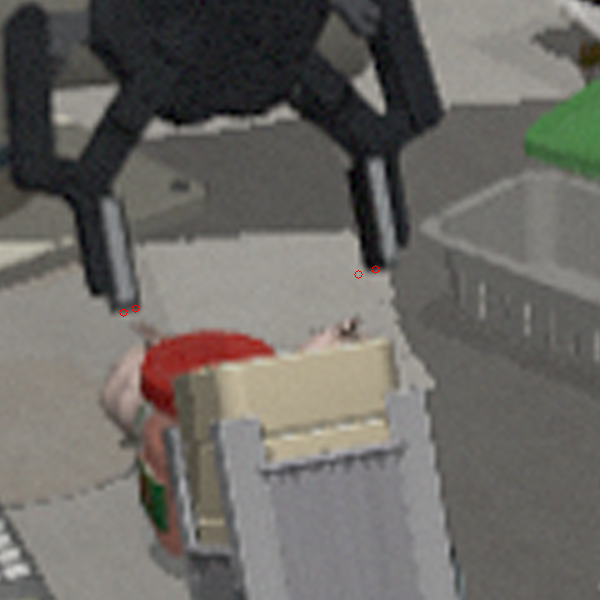

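```bash
python3 look.py b2 .03
```

```text
t 2.9 pos [ 0.4685 -0.1504  0.1801] F [0.  0.2 0.1] grip 1.002
shift [-0.0043  0.0002 -0.0001] turn [ 0.04  0.   -0.07] mm 4.348839462283215 deg 0.4842710420343239
   [-0.004  0.    -0.   ] [ 0.04  0.   -0.07]
[-0.514 -0.088 -0.687  0.455  0.057  3.049]
```

```bash
python3 - <<'E'
from h import *
import pickle
D=pickle.load(open("d0.pkl","rb")); T,S=D["top"],D["scene"]
m,ax,y=disp(); x=np.cross(y,ax)
def prof(c,o,d,rng):
    u=proj(c,[o+d*v for v in rng]).astype(np.float32)
    im=c["image"].astype(np.float32)
    return cv2.remap(im,u[:,0].reshape(1,-1),u[:,1].reshape(1,-1),cv2.INTER_LINEAR)[0]
r=np.arange(-.042,.043,.002)
for xo in (-.02,0,.02):
    P=prof(T,m+x*xo,y,r); print("top x",xo); print(" ".join(f"{int(a*1000)}:{int(q[0]-q[2])}/{int(q.sum()/3)}" for a,q in zip(r,P)))
r=np.arange(-.052,.053,.002)
for yo in (-.015,0,.015):
    P=prof(T,m+y*yo,x,r); print("top along x y",yo); print(" ".join(f"{int(a*1000)}:{int(q[0]-q[2])}/{int(q.sum()/3)}" for a,q in zip(r,P)))
r=np.arange(-.042,.043,.002)
for z in (-.006,-.012):
    P=prof(S,m+x*.042+ax*z,y,r); print("scene rear z",z); print(" ".join(f"{int(a*1000)}:{int(q[0]-q[2])}/{int(q.sum()/3)}" for a,q in zip(r,P)))
r=np.arange(-.03,.012,.002)
P=prof(S,m+x*.042,ax,r); print("scene rear along axis"); print(" ".join(f"{int(a*1000)}:{int(q[0]-q[2])}/{int(q.sum()/3)}" for a,q in zip(r,P)))
E
```

```text
top x -0.02
-42:4/162 -40:4/173 -38:4/180 -36:3/178 -33:3/164 -31:8/149 -29:16/146 -27:18/123 -25:18/97 -23:22/106 -21:25/122 -19:24/135 -17:19/154 -15:17/170 -13:15/177 -11:14/177 -9:14/178 -7:14/178 -5:14/178 -3:14/177 -1:14/178 0:14/178 2:14/178 4:14/178 6:14/178 8:15/178 10:14/177 12:15/178 14:15/178 16:14/178 18:15/178 20:15/177 22:17/175 24:22/167 26:23/156 28:21/149 30:17/129 32:9/100 34:1/93 36:-1/104 38:-1/116 40:-2/122 42:-1/122
top x 0
-42:5/155 -40:3/161 -38:2/166 -36:0/166 -33:2/161 -31:9/156 -29:17/152 -27:18/126 -25:18/100 -23:22/107 -21:24/123 -19:22/140 -17:18/161 -15:16/174 -13:16/177 -11:16/177 -9:17/177 -7:17/177 -5:17/177 -3:16/177 -1:16/178 0:15/177 2:15/177 4:16/178 6:16/177 8:15/177 10:15/177 12:15/177 14:15/177 16:15/178 18:15/178 20:15/177 22:17/175 24:21/166 26:23/156 28:21/149 30:16/127 32:8/98 34:0/92 36:-1/96 38:-1/103 40:-1/111 42:-2/115
top x 0.02
-42:7/161 -40:3/166 -38:0/172 -36:-4/162 -33:-4/148 -31:6/147 -29:17/149 -27:18/122 -25:18/97 -23:22/106 -21:25/122 -19:24/137 -17:20/157 -15:17/171 -13:17/176 -11:17/177 -9:17/177 -7:17/177 -5:17/177 -3:17/1
[... 2321 characters left out ...]
/94 38:5/98 40:5/97 42:5/96
scene rear z -0.012
-42:23/100 -40:19/99 -38:21/99 -36:21/100 -33:21/100 -31:28/127 -29:34/152 -27:33/163 -25:35/168 -23:36/167 -21:34/162 -19:35/163 -17:34/160 -15:36/159 -13:35/162 -11:36/161 -9:34/160 -7:35/158 -5:35/159 -3:34/158 -1:34/159 0:36/158 2:34/160 4:35/159 6:33/160 8:34/158 10:35/159 12:35/158 14:33/159 16:33/158 18:33/157 20:32/158 22:33/157 24:33/147 26:27/126 28:16/98 30:6/89 32:4/97 34:5/95 36:5/96 38:4/96 40:3/96 42:5/95
scene rear along axis
-30:35/163 -27:32/168 -25:22/158 -23:24/129 -21:32/150 -19:34/158 -17:32/158 -15:34/158 -13:35/159 -11:36/158 -9:34/161 -7:34/162 -5:35/162 -3:34/160 -1:37/166 0:21/163 2:14/108 4:8/91 6:5/95 8:5/94 10:5/95
```

```bash
python3 -m pendant '[-0.002,0,0.009,0,0,0,100, -0.002,0,0.018,0,0,0,100, -0.002,0,0.018,0,0,0,100]'
python3 look.py c .012
```

```text
time: 3.3
tool_pos: [0.478, -0.1511, 0.1632]
eef_rot: [-1.534, 2.328, -0.615]
force: [0.0, 0.9, -0.3]
grip_width: 1.002
t 3.3 pos [ 0.478  -0.1511  0.1632] F [ 0.   0.9 -0.3] grip 1.002
shift [-0.0012 -0.0005 -0.0012] turn [ 0.04  0.01 -0.06] mm 1.7815719965733645 deg 0.4439075163627788
   [-0.001 -0.001 -0.001] [ 0.04  0.01 -0.06]
[-0.503 -0.052 -0.705  0.401  0.052  3.057]
```

View pics/c_top.png

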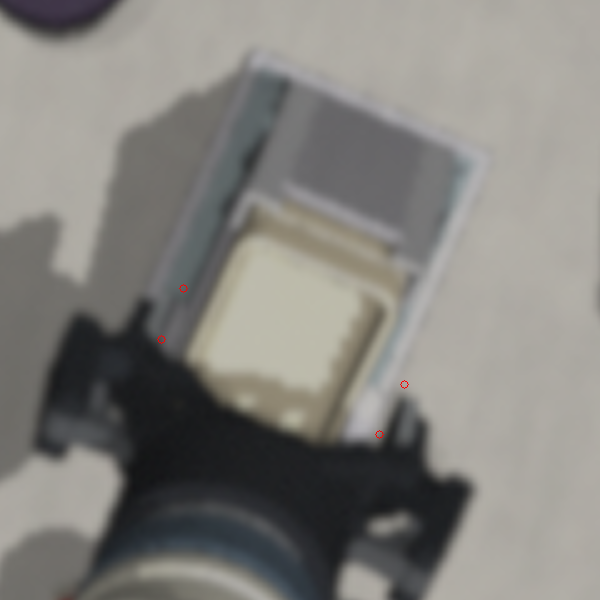

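View pics/c_scene.png

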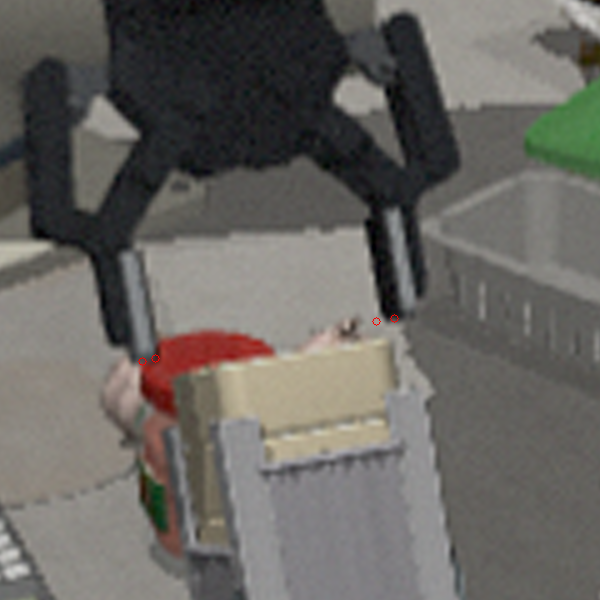

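```bash
python3 - <<'E'
from h import *
import pickle
D=pickle.load(open("d0.pkl","rb")); T,S=D["top"],D["scene"]
m,ax,y=disp(); x=np.cross(y,ax)
from scipy.optimize import least_squares
for c,n,obs in ((T,"top left outer/right outer",[(270+148/5,150+300/5),(270+408/5,150+395/5)]),(S,"scene",[(190+155/5,120+358/5),(190+395/5,120+318/5)])):
    for xo in (0.011,0,-.011):
      for a in (.006,.01):
        r=[]
        for o in obs:
            f=lambda v: (proj(c,[m+x*xo+y*v[0]+ax*(a+v[1])])-o).ravel()
            r.append(least_squares(f,[0,0]).x*1000)
        print(n,xo,a,np.round(r,1).tolist(),"mid",np.round(np.mean(r,0),1))
E
```

```text
top left outer/right outer 0.011 0.006 [[49.9, 21.3], [-46.7, 10.0]] mid [ 1.6 15.6]
top left outer/right outer 0.011 0.01 [[49.9, 17.3], [-46.7, 6.0]] mid [ 1.6 11.6]
top left outer/right outer 0 0.006 [[50.0, -0.4], [-49.2, -12.0]] mid [ 0.4 -6.2]
top left outer/right outer 0 0.01 [[50.0, -4.4], [-49.2, -16.0]] mid [  0.4 -10.2]
top left outer/right outer -0.011 0.006 [[50.1, -22.1], [-51.7, -34.0]] mid [ -0.8 -28.1]
top left outer/right outer -0.011 0.01 [[50.1, -26.1], [-51.7, -38.0]] mid [ -0.8 -32.1]
scene 0.011 0.006 [[-43.4, 0.0], [42.1, -0.1]] mid [-0.7 -0.1]
scene 0.011 0.01 [[-43.4, -4.0], [42.1, -4.1]] mid [-0.7 -4.1]
scene 0 0.006 [[-41.0, 0.2], [45.6, 0.0]] mid [2.3 0.1]
scene 0 0.01 [[-41.0, -3.8], [45.6, -4.0]] mid [ 2.3 -3.9]
scene -0.011 0.006 [[-38.5, 0.4], [49.2, 0.2]] mid [5.3 0.3]
scene -0.011 0.01 [[-38.5, -3.6], [49.2, -3.8]] mid [ 5.3 -3.7]
```

```bash
python3 -m pendant '[0,0,0.006,0,0,0,100, 0,0,0.012,0,0,0,100, 0,0,0.017,0,0,0,100, 0,0,0.017,0,0,0,100]'
python3 look.py d -.0065
```

```text
time: 3.8
tool_pos: [0.4858, -0.1544, 0.1487]
eef_rot: [-1.534, 2.328, -0.615]
force: [0.3, 0.3, -0.1]
grip_width: 0.999
t 3.8 pos [ 0.4858 -0.1544  0.1487] F [ 0.3  0.3 -0.1] grip 0.999
shift [-0.0013 -0.0004  0.0006] turn [ 0.04  0.01 -0.06] mm 1.509013905189583 deg 0.44739830043984596
   [-0.001 -0.     0.001] [ 0.04  0.01 -0.06]
[-0.501 -0.02  -0.719  0.355  0.051  3.06 ]
```

View pics/d_top.png

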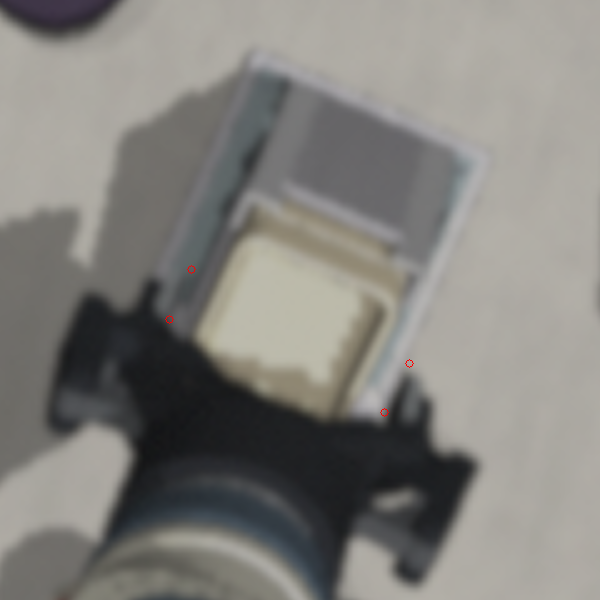

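View pics/d_scene.png

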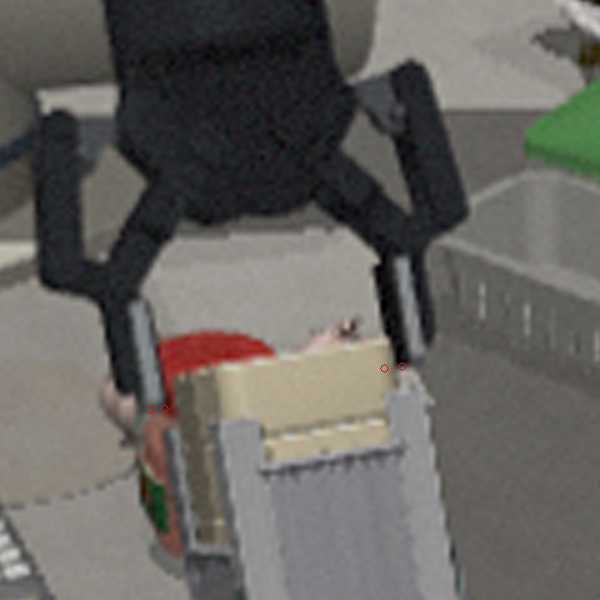

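```bash
python3 -m pendant '[0,0,0,0,0,0,85, 0,0,0,0,0,0,75, 0,0,0,0,0,0,60, 0,0,0,0,0,0,50, 0,0,0,0,0,0,50]' 25
python3 -m pendant '[0,0,0,0,0,0,50, 0,0,0,0,0,0,50]' 25
python3 look.py e -.0065
```

```text
time: 4.4
tool_pos: [0.4859, -0.1545, 0.1498]
eef_rot: [-1.533, 2.327, -0.617]
force: [0.2, 0.6, 0.0]
grip_width: 0.716
time: 4.6
tool_pos: [0.4859, -0.1546, 0.1498]
eef_rot: [-1.533, 2.327, -0.617]
force: [-0.1, -0.3, 0.6]
grip_width: 0.716
t 4.6 pos [ 0.4859 -0.1546  0.1498] F [-0.1 -0.3  0.6] grip 0.716
shift [-0.0014  0.0002  0.0014] turn [ 0.03  0.01 -0.06] mm 1.9746448571272133 deg 0.39745413018278475
   [-0.001  0.     0.001] [ 0.03  0.01 -0.06]
[-0.501 -0.021 -0.718  0.356  0.051  3.06 ]
```

View pics/e_scene.png

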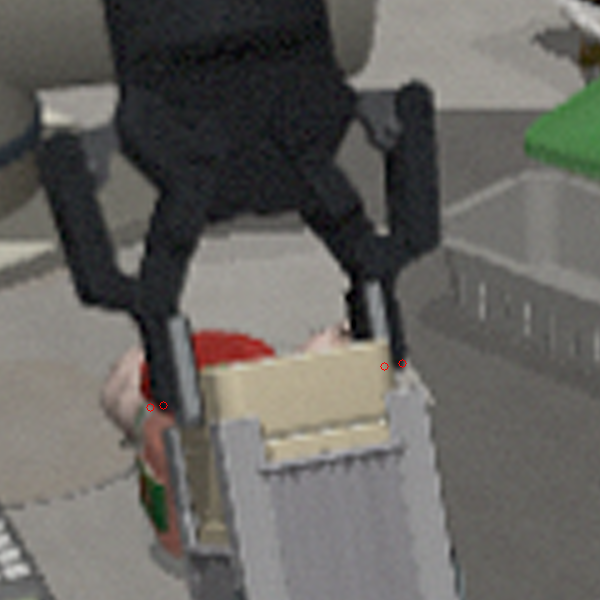

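```bash
python3 -m pendant '[0,0,-0.006,0,0,0,50, 0,0,-0.012,0,0,0,50, 0,0,-0.02,0,0,0,50, 0,0,-0.03,0,0,0,50, 0,0,-0.04,0,0,0,50]' 25
python3 look.py f .03
```

```text
time: 5.2
tool_pos: [0.4668, -0.1464, 0.1851]
eef_rot: [-1.534, 2.327, -0.616]
force: [0.7, 0.4, -0.1]
grip_width: 0.719
t 5.2 pos [ 0.4668 -0.1464  0.1851] F [ 0.7  0.4 -0.1] grip 0.719
shift [-0.0013 -0.0001  0.0058] turn [ 0.03  0.01 -0.06] mm 5.944466915880679 deg 0.4083556711400823
   [-0.001 -0.     0.006] [ 0.03  0.01 -0.06]
[-0.507 -0.098 -0.682  0.47   0.054  3.054]
```

View pics/f_scene.png

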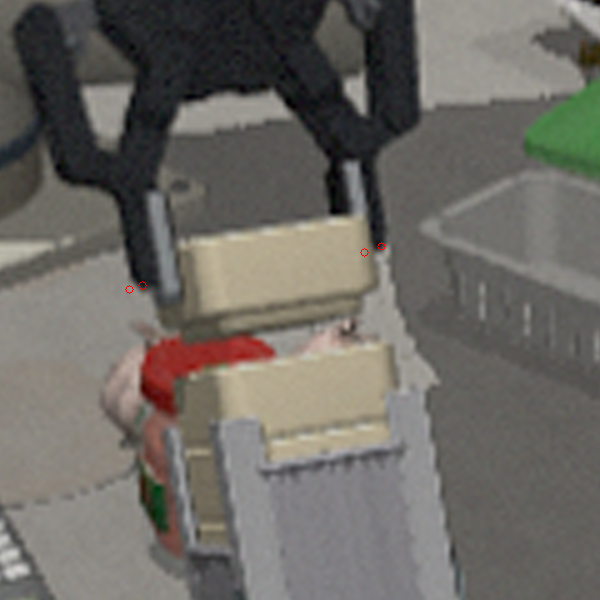

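View pics/f_top.png

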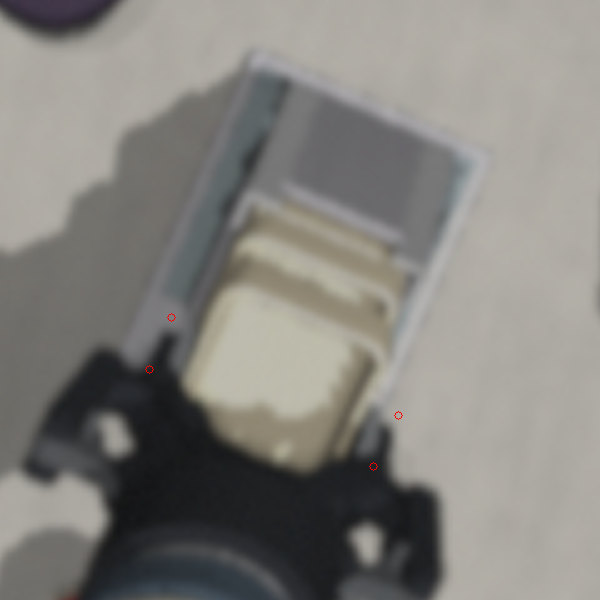

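The dish is out alone, and a second dish stands at its place (scene crop: rim back at the same pixels, 220,365 to 392,342). Next I lift clear and refine the pan position.

```bash
python3 -m pendant '[0,0,-0.02,0,0,0,50, 0,0,-0.04,0,0,0,50, 0,0,-0.06,0,0,0,50, 0,0,-0.075,0,0,0,50, 0,0,-0.08,0,0,0,50]' 25
cat > tgt.py <<'E'
from h import *
yaw=np.radians(13.5)
def run(pos,n,extra=0):
    xs=np.array([np.cos(yaw),np.sin(yaw),0]); ys=np.array([-np.sin(yaw),np.cos(yaw),0])
    R=toolR(np.array([0,0,-1.]),-ys)@Rn.from_euler("z",extra,degrees=True).as_matrix()
    delta(pos,R,n); print(np.round(telemetry.read_state()["joints"],3))
E
python3 - <<'E'
from tgt import *
import pickle
S=pickle.load(open("d0.pkl","rb"))["scene"]
pp=back(S,[(432.6,202),(409,231),(346,210.6),(377,183)],.038); print(pp.mean(0),np.linalg.norm(pp-np.roll(pp,-1,0),axis=1))
k=back(S,[(331,203.4)],.03);print(k)
run([.569,.168,.12],12)
E
```

```text
time: 5.8
tool_pos: [0.4307, -0.1313, 0.2552]
eef_rot: [-1.533, 2.325, -0.619]
force: [0.3, 0.1, -1.5]
grip_width: 0.72
[0.57697131 0.1682187  0.038     ] [0.13700255 0.13648706 0.15033937 0.13472068]
[[0.47578633 0.09459142 0.03      ]]
t 5.8 pos [ 0.4307 -0.1313  0.2552] F [ 0.3  0.1 -1.5] grip 0.72
shift [-0.3291  0.06    0.1229] turn [-4.83 -1.56 -5.98] mm 356.3994141746353 deg 47.05467485485729
   [-0.027  0.005  0.01 ] [-0.4  -0.13 -0.5 ]
   [-0.055  0.01   0.02 ] [-0.8  -0.26 -1.  ]
   [-0.082  0.015  0.031] [-1.21 -0.39 -1.49]
   [-0.11   0.02   0.041] [-1.61 -0.52 -1.99]
   [-0.137  0.025  0.051] [-2.01 -0.65 -2.49]
   [-0.165  0.03   0.061] [-2.41 -0.78 -2.99]
   [-0.192  0.035  0.072] [-2.82 -0.91 -3.49]
   [-0.219  0.04   0.082] [-3.22 -1.04 -3.99]
   [-0.247  0.045  0.092] [-3.62 -1.17 -4.48]
   [-0.274  0.05   0.102] [-4.02 -1.3  -4.98]
   [-0.302  0.055  0.113] [-4.43 -1.43 -5.48]
   [-0.329  0.06   0.123] [-4.83 -1.56 -5.98]
[-0.521 -0.229 -0.589  0.691  0.061  3.042]
```

```bash
python3 -m pendant '[-0.027,0.005,0.005,-0.4,-0.13,-0.5,50, -0.055,0.01,0.01,-0.8,-0.26,-1.0,50, -0.082,0.015,0.02,-1.2,-0.4,-1.5,50, -0.11,0.02,0.03,-1.6,-0.5,-2.0,50, -0.137,0.025,0.04,-2.0,-0.65,-2.5,50]' 25
python3 - <<'E'
from tgt import *
run([.571,.169,.125],7)
E
```

```text
time: 6.3
tool_pos: [0.4835, -0.0033, 0.2062]
eef_rot: [-1.946, 2.215, -0.377]
force: [0.0, -0.7, -1.1]
grip_width: 0.719
t 6.3 pos [ 0.4835 -0.0033  0.2062] F [ 0.  -0.7 -1.1] grip 0.719
shift [-0.1856 -0.0385  0.0895] turn [-2.79 -0.9  -3.46] mm 209.6115037801557 deg 27.201716247740848
   [-0.027 -0.005  0.013] [-0.4  -0.13 -0.49]
   [-0.053 -0.011  0.026] [-0.8  -0.26 -0.99]
   [-0.08  -0.016  0.038] [-1.2  -0.39 -1.48]
   [-0.106 -0.022  0.051] [-1.59 -0.52 -1.98]
   [-0.133 -0.027  0.064] [-1.99 -0.65 -2.47]
   [-0.159 -0.033  0.077] [-2.39 -0.78 -2.96]
   [-0.186 -0.038  0.089] [-2.79 -0.9  -3.46]
[-0.164 -0.015 -0.458  0.824 -0.029  3.103]
```

```bash
python3 -m pendant '[-0.01,-0.002,0.005,-0.3,-0.1,-1.0,50, -0.03,-0.006,0.013,-0.8,-0.25,-2.0,50, -0.06,-0.012,0.026,-1.3,-0.4,-3.0,50, -0.09,-0.018,0.04,-1.8,-0.6,-3.8,50, -0.12,-0.025,0.055,-2.3,-0.75,-4.5,50]' 25
python3 - <<'E'
from tgt import *
run([.571,.169,.125],4)
run([.571,.169,.125],4,-10)
E
```

```text
time: 6.8
tool_pos: [0.5399, 0.108, 0.1564]
eef_rot: [-2.562, 1.805, -0.087]
force: [-0.0, -0.5, -1.2]
grip_width: 0.719
t 6.8 pos [0.5399 0.108  0.1564] F [-0.  -0.5 -1.2] grip 0.719
shift [-0.0483 -0.0486  0.0313] turn [-0.38 -0.38  1.03] mm 75.31016305038833 deg 6.949389798540407
   [-0.012 -0.012  0.008] [-0.09 -0.09  0.26]
   [-0.024 -0.024  0.016] [-0.19 -0.19  0.51]
   [-0.036 -0.036  0.023] [-0.28 -0.28  0.77]
   [-0.048 -0.049  0.031] [-0.38 -0.38  1.03]
[ 0.06   0.276 -0.196  1.052 -0.03   2.858]
t 6.8 pos [0.5399 0.108  0.1564] F [-0.  -0.5 -1.2] grip 0.719
shift [-0.0483 -0.0486  0.0313] turn [-0.34 -0.41 -0.64] mm 75.31016305038833 deg 5.004190543860761
   [-0.012 -0.012  0.008] [-0.09 -0.1  -0.16]
   [-0.024 -0.024  0.016] [-0.17 -0.21 -0.32]
   [-0.036 -0.036  0.023] [-0.26 -0.31 -0.48]
   [-0.048 -0.049  0.031] [-0.34 -0.41 -0.64]
[ 0.06   0.276 -0.196  1.052 -0.03   2.858]
```

```bash
python3 -m pendant '[-0.012,-0.012,0.006,-0.1,-0.1,-0.15,50, -0.024,-0.024,0.012,-0.2,-0.2,-0.3,50, -0.036,-0.036,0.02,-0.26,-0.3,-0.45,50, -0.048,-0.049,0.03,-0.34,-0.4,-0.6,50, -0.048,-0.049,0.03,-0.34,-0.4,-0.6,50]' 25
cat > look2.py <<'E'
from tgt import *
import sys
s=telemetry.read_state(); R=Rn.from_rotvec(s["eef_rot"]).as_matrix()
for n,cr in (("top",(100,110,240,270)),("scene",(310,80,450,250))):
    c=cams.read_camera(n); k=4; im=cv2.resize(c["image"],None,fx=k,fy=k,interpolation=cv2.INTER_CUBIC)
    h=.031
    for z,col in ((-.0065,(0,255,0)),(.0195,(255,0,0))):
        pts=[s["tool_pos"]+R@np.array(v) for v in ([h,-.042,z],[h,.042,z],[-h,.042,z],[-h,-.042,z])]
        u=(proj(c,pts)+.5)*k-.5
        cv2.polylines(im,[np.round(u).astype(int)],True,col,1)
    a,b,e,f=[v*k for v in cr]; save(im[b:f,a:e],f"pics/{sys.argv[1]}_{n}.png",None,.85)
run([.571,.169,.125],1,-10)
E
python3 look2.py g
```

```text
time: 7.3
tool_pos: [0.5713, 0.1688, 0.1262]
eef_rot: [-2.621, 1.73, -0.003]
force: [0.2, -0.4, -1.1]
grip_width: 0.715
t 7.4 pos [0.5708 0.1676 0.1274] F [-0.1  1.1 -1.5] grip 0.718
shift [-0.0012 -0.0008  0.0024] turn [-0.02 -0.02 -0.07] mm 2.8485133954292556 deg 0.4690462444416711
   [-0.001 -0.001  0.002] [-0.02 -0.02 -0.07]
[ 1.450e-01  3.900e-01 -9.900e-02  1.079e+00 -1.000e-03  2.884e+00]
```

View pics/g_top.png

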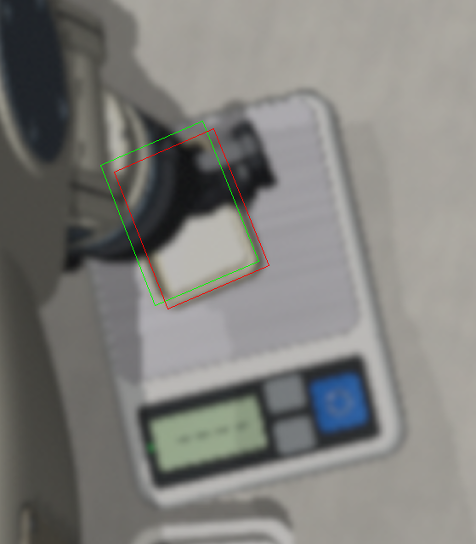

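View pics/g_scene.png

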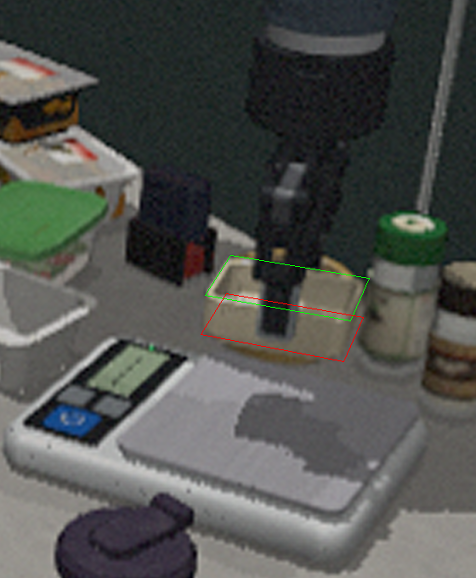

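```bash
python3 -m pendant '[0,0,0.02,0,0,0,50, 0,0,0.04,0,0,0,50, 0,0,0.05,0,0,0,50, 0,0,0.057,0,0,0,50, 0,0,0.057,0,0,0,50]' 25
python3 look2.py g2
```

```text
time: 7.9
tool_pos: [0.5709, 0.1673, 0.0704]
eef_rot: [-2.62, 1.732, -0.004]
force: [0.2, 0.5, -0.7]
grip_width: 0.718
t 8.0 pos [0.5715 0.1676 0.0713] F [-0.2  0.  -1.1] grip 0.717
shift [-0.0014 -0.0003 -0.0537] turn [-0.03 -0.02 -0.07] mm 53.75726680640133 deg 0.4871937866696203
   [-0.001 -0.    -0.054] [-0.03 -0.02 -0.07]
[ 1.450e-01  4.350e-01 -1.830e-01  9.490e-01 -1.000e-03  2.884e+00]
```

View pics/g2_scene.png

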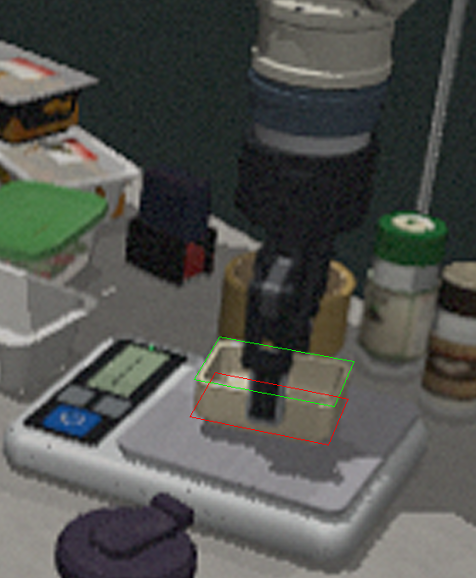

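View pics/g2_top.png

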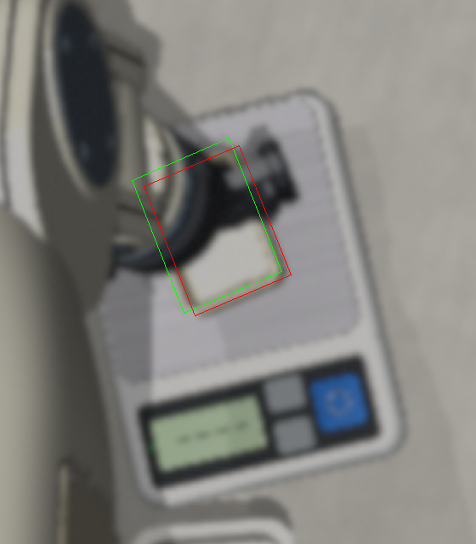

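```bash
python3 -m pendant '[0,0,0.002,0,0,0,50, 0,0,0.004,0,0,0,50, 0,0,0.005,0,0,0,50, 0,0,0.005,0,0,0,50]' 25
python3 -m pendant '[0,0,0.001,0,0,0,50, 0,0,0.001,0,0,0,50]' 25
python3 -m pendant '[0,0,0.001,0,0,0,50, 0,0,0.001,0,0,0,50]' 25
```

```text
time: 8.4
tool_pos: [0.5712, 0.1677, 0.0654]
eef_rot: [-2.62, 1.731, -0.005]
force: [0.1, 0.1, -1.1]
grip_width: 0.718
time: 8.6
tool_pos: [0.5712, 0.1677, 0.0644]
eef_rot: [-2.62, 1.731, -0.005]
force: [0.0, -0.7, -0.8]
grip_width: 0.713
time: 8.8
tool_pos: [0.5714, 0.1678, 0.0639]
eef_rot: [-2.62, 1.731, -0.005]
force: [-1.0, -0.5, 3.2]
grip_width: 0.716
```

```bash
python3 -m pendant '[0,0,0.0005,0,0,0,50, 0,0,0.0005,0,0,0,50]' 25
python3 -m pendant '[0,0,0,0,0,0,75, 0,0,0,0,0,0,80, 0,0,0,0,0,0,85, 0,0,0,0,0,0,90, 0,0,0,0,0,0,90]'
python3 -m pendant '[0,0,0,0,0,0,90, 0,0,0,0,0,0,90]'
python3 look2.py h1
```

```text
time: 9.0
tool_pos: [0.5714, 0.1678, 0.0637]
eef_rot: [-2.62, 1.731, -0.006]
force: [-1.5, -0.1, 7.0]
grip_width: 0.717
time: 9.5
tool_pos: [0.5712, 0.1677, 0.0629]
eef_rot: [-2.62, 1.731, -0.004]
force: [0.6, -0.1, -0.4]
grip_width: 0.899
time: 9.7
tool_pos: [0.5712, 0.1677, 0.063]
eef_rot: [-2.62, 1.731, -0.005]
force: [0.2, 0.6, -0.2]
grip_width: 0.901
t 9.8 pos [0.5712 0.1677 0.063 ] F [-0.4  0.1 -0.9] grip 0.896
shift [-0.0012 -0.0005 -0.062 ] turn [-0.02 -0.02 -0.07] mm 62.021971822969824 deg 0.45265336214013807
   [-0.001 -0.    -0.062] [-0.02 -0.02 -0.07]
[ 1.450e-01  4.430e-01 -1.940e-01  9.310e-01 -1.000e-03  2.884e+00]
```

View pics/h1_scene.png

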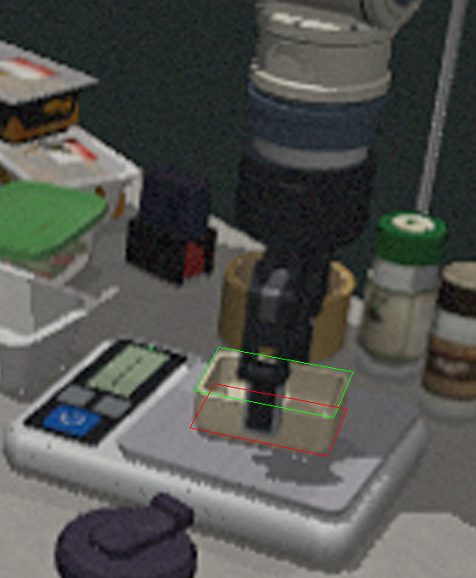

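```bash
python3 -m pendant '[0,0,-0.015,0,0,0,92, 0,0,-0.035,0,0,0,92, 0,0,-0.065,0,0,0,92, 0,0,-0.1,0,0,0,92, 0,0,-0.12,0,0,0,92]'
python3 - <<'E'
from tgt import *
# tare key between estimates
for n in ("top","scene"):
    c=cams.read_camera(n)
    im=c["image"].astype(int); b=(im[...,2]-im[...,0]>60)&(im[...,2]>110)
    nlab,lab,st,ce=cv2.connectedComponentsWithStats(b.astype(np.uint8))
    for i in range(1,nlab):
        if st[i,4]>30: print(n,st[i],ce[i].round(1),back(c,[ce[i]],.03).round(4))
    save(c["image"],f"pics/i_{n}.png",None,1.3)
run([.4725,.095,.12],1,0)
E
```

```text
time: 10.3
tool_pos: [0.5714, 0.1679, 0.1858]
eef_rot: [-2.619, 1.73, -0.008]
force: [-0.3, 0.7, 0.4]
grip_width: 0.92
top [192 220  16  17 205] [199.4 227.9] [[0.47   0.0959 0.03  ]]
scene [323 200  16   8  75] [330.9 203.4] [[0.4755 0.0945 0.03  ]]
t 10.4 pos [0.5721 0.168  0.1862] F [ 0.7 -0.1  0.2] grip 0.917
shift [0.0279 0.1207 0.0654] turn [-0.08 -0.02  1.6 ] mm 140.11466353400758 deg 9.602415462019735
   [0.028 0.121 0.065] [-0.08 -0.02  1.6 ]
[ 1.450e-01  3.550e-01  2.000e-03  1.210e+00 -1.000e-03  2.884e+00]
```

View pics/i_scene.png

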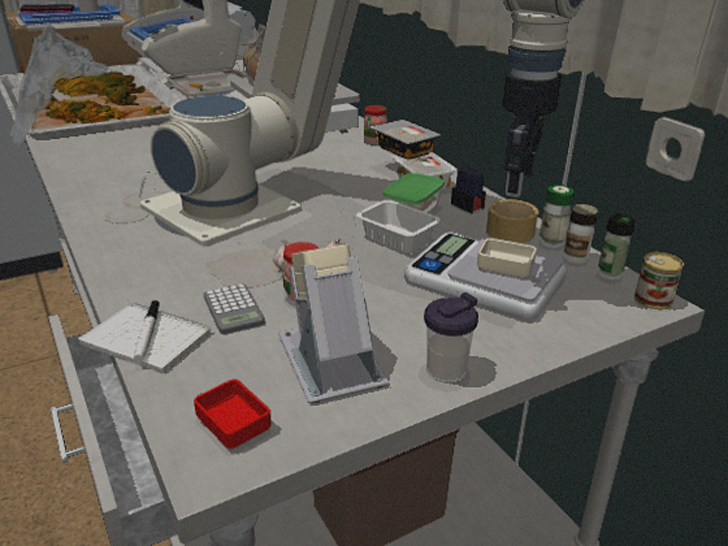

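View pics/i_top.png

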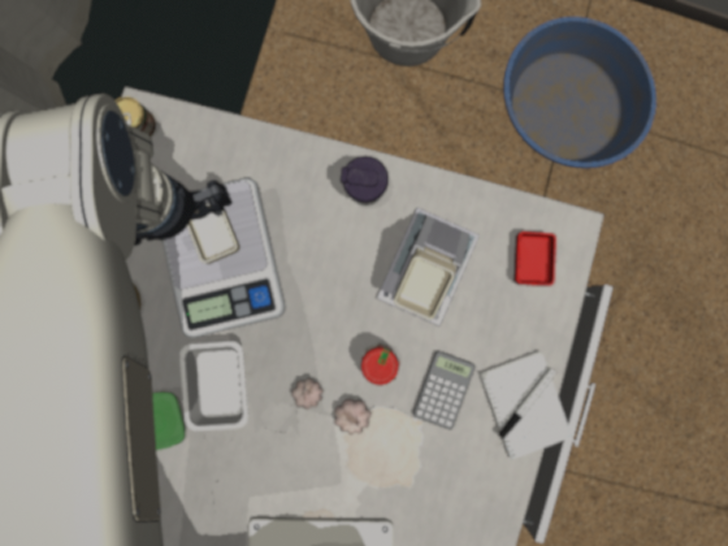

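```bash
python3 -m pendant '[0.006,0.024,0.006,0,0,0.3,80, 0.012,0.05,0.012,0,0,0.6,60, 0.018,0.08,0.025,0,0,1.0,30, 0.024,0.105,0.045,0,0,1.3,0, 0.028,0.121,0.065,-0.05,0,1.6,0]' 25
python3 -m pendant '[0,0,0.02,0,0,0,0, 0,0,0.035,0,0,0,0, 0,0,0.04,0,0,0,0, 0,0,0.04,0,0,0,0]' 25
cat > look3.py <<'E'
from tgt import *
import sys
s=telemetry.read_state(); R=Rn.from_rotvec(s["eef_rot"]).as_matrix()
for n,cr in (("top",(150,180,240,270)),("scene",(280,130,370,240))):
    c=cams.read_camera(n); k=6; im=cv2.resize(c["image"],None,fx=k,fy=k,interpolation=cv2.INTER_CUBIC)
    u=(proj(c,[s["tool_pos"]+R@np.array([0,0,z]) for z in (0,.017)])+.5)*k-.5
    for a in u: cv2.circle(im,tuple(np.round(a).astype(int)),4,(255,0,0),1)
    a,b,e,f=[v*k for v in cr]; save(im[b:f,a:e],f"pics/{sys.argv[1]}_{n}.png",None,.9)
run([.4725,.0952,.055],1,0)
E
python3 look3.py k
```

```text
time: 10.9
tool_pos: [0.4687, 0.0938, 0.1166]
eef_rot: [2.463, -1.945, -0.001]
force: [-0.4, -0.8, -0.0]
grip_width: 0.118
time: 11.3
tool_pos: [0.4701, 0.0944, 0.0769]
eef_rot: [2.464, -1.943, -0.002]
force: [-0.1, 0.6, -0.4]
grip_width: -0.001
t 11.4 pos [0.4709 0.0945 0.078 ] F [0.2 0.1 0.3] grip -0.0
shift [-0.0003 -0.0018  0.023 ] turn [ 0.02 -0.02 -0.  ] mm 23.076498160908656 deg 0.1653896079430629
   [-0.    -0.002  0.023] [ 0.02 -0.02 -0.  ]
[ 2.500e-02  2.610e-01 -4.420e-01  8.700e-01 -2.000e-03  2.931e+00]
```

View pics/k_top.png

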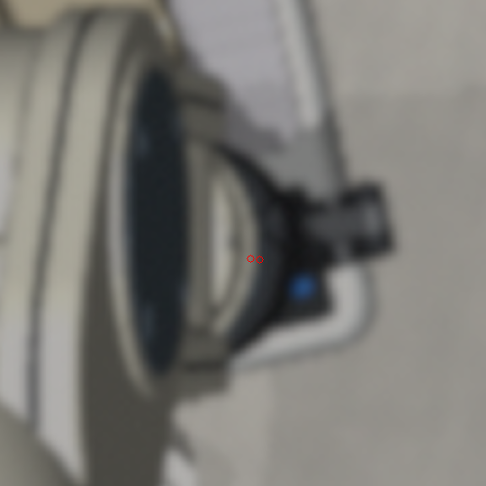

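View pics/k_scene.png

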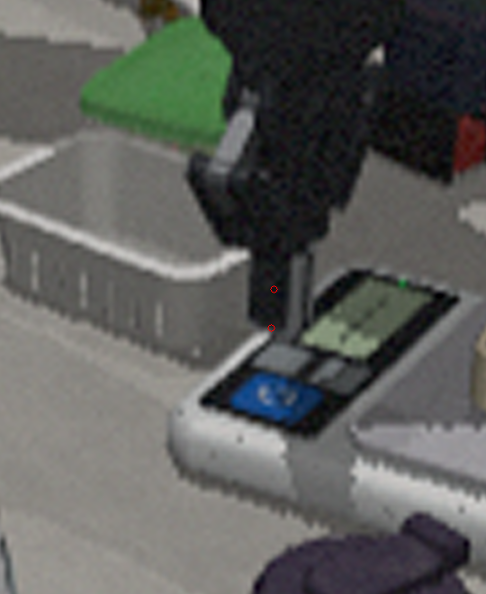

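```bash
python3 -m pendant '[0,-0.002,0.01,0,0,0,0, 0,-0.002,0.02,0,0,0,0, 0,-0.002,0.025,0,0,0,0, 0,-0.002,0.025,0,0,0,0]' 25
python3 look3.py k2
```

```text
time: 11.8
tool_pos: [0.4719, 0.0948, 0.0517]
eef_rot: [2.464, -1.943, -0.002]
force: [0.8, -1.4, -0.2]
grip_width: -0.002
t 11.9 pos [0.4725 0.0949 0.0526] F [-0.9 -0.5  0.8] grip -0.004
shift [-0.0003 -0.0001 -0.0024] turn [ 0.03 -0.02 -0.  ] mm 2.4406713119192744 deg 0.1905023322975845
   [-0.    -0.    -0.002] [ 0.03 -0.02 -0.  ]
[ 2.500e-02  2.920e-01 -4.750e-01  8.060e-01 -2.000e-03  2.931e+00]
```

View pics/k2_scene.png

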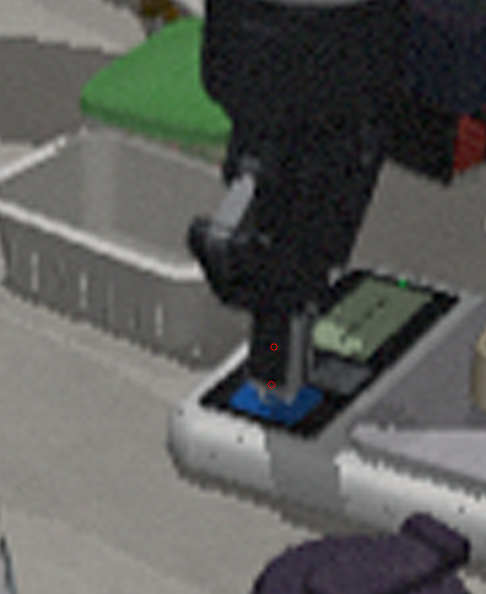

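```bash
for i in 1; do python3 -m pendant '[0,0,0.001,0,0,0,0, 0,0,0.002,0,0,0,0, 0,0,0.003,0,0,0,0]' 25
python3 -m pendant '[0,0,0.001,0,0,0,0, 0,0,0.001,0,0,0,0]'; done
```

```text
time: 12.2
tool_pos: [0.4727, 0.0948, 0.0499]
eef_rot: [2.465, -1.943, 0.001]
force: [0.5, -0.3, 0.7]
grip_width: 0.001
time: 12.4
tool_pos: [0.4724, 0.0948, 0.0486]
eef_rot: [2.464, -1.943, -0.0]
force: [0.6, -0.5, 0.0]
grip_width: -0.0
```

```bash
python3 -m pendant '[0,0,0.001,0,0,0,0, 0,0,0.001,0,0,0,0]'
python3 -m pendant '[0,0,0.0005,0,0,0,0, 0,0,0.0005,0,0,0,0]'
```

```text
time: 12.6
tool_pos: [0.4725, 0.0948, 0.0476]
eef_rot: [2.465, -1.943, -0.0]
force: [0.6, -0.0, 0.9]
grip_width: -0.0
time: 12.8
tool_pos: [0.4725, 0.0948, 0.0473]
eef_rot: [2.465, -1.943, 0.0]
force: [-0.9, -0.2, 0.8]
grip_width: 0.001
```

```bash
python3 -m pendant '[0,0,0.0005,0,0,0,0, 0,0,0.0005,0,0,0,0]'
python3 -m pendant '[0,0,0.0005,0,0,0,0, 0,0,0.0005,0,0,0,0]'
```

```text
time: 13.0
tool_pos: [0.4726, 0.0948, 0.0469]
eef_rot: [2.465, -1.943, 0.0]
force: [-1.9, -0.7, 4.3]
grip_width: 0.001
time: 13.2
tool_pos: [0.4726, 0.0948, 0.0464]
eef_rot: [2.465, -1.943, 0.0]
force: [-2.1, 0.2, 5.8]
grip_width: 0.002
```

```bash
python3 -m pendant '[0,0,0.0005,0,0,0,0, 0,0,0.0005,0,0,0,0]'
python3 -m pendant '[0,0,0.0005,0,0,0,0, 0,0,0.0005,0,0,0,0, 0,0,0.0005,0,0,0,0, 0,0,0.0005,0,0,0,0, 0,0,0.0005,0,0,0,0]'
```

```text
time: 13.4
tool_pos: [0.4726, 0.0948, 0.046]
eef_rot: [2.465, -1.943, 0.0]
force: [-2.0, -0.8, 7.8]
grip_width: 0.002
time: 13.9
tool_pos: [0.4725, 0.0948, 0.0459]
eef_rot: [2.465, -1.943, 0.001]
force: [-3.7, 0.5, 12.2]
grip_width: -0.001
```

```bash
python3 look3.py k3; python3 -m pendant '[0,0,-0.01,0,0,0,0, 0,0,-0.03,0,0,0,0, 0,0,-0.06,0,0,0,0, 0,0,-0.1,0,0,0,0, 0,0,-0.14,0,0,0,0]'
python3 -m pendant '[0,0,-0.02,0,0,0,0, 0.0,0.0,-0.03,0,0,0,0, 0,0,-0.03,0,0,0,0]'
python3 - <<'E'
from h import *
import pickle
D=pickle.load(open("d0.pkl","rb"))
for n,crs in (("top",(100,110,400,310)),("scene",(200,150,460,320))):
    c=cams.read_camera(n); save(c["image"],f"pics/z_{n}.png",crs,2.6)
    for th in ("chilli_jar","pepper_shaker"):
        r=cams.silhouettes(c,th); print(n,th,r[0]["uv"] if r else None, D[n]["M"][th][0]["uv"])
    for q in cams.silhouettes(c,"dish_1_center"): print(n,"dish",round(q["p"],2),q["uv"])
E
```

```text
t 14.0 pos [0.4726 0.0948 0.0459] F [-3.1 -0.5 11.9] grip -0.0
shift [-0.0004 -0.     -0.0091] turn [ 0.02 -0.02 -0.  ] mm 9.136351351176817 deg 0.1561873431150401
   [-0.    -0.    -0.009] [ 0.02 -0.02 -0.  ]
[ 2.500e-02  3.000e-01 -4.850e-01  7.870e-01 -2.000e-03  2.931e+00]
time: 14.5
tool_pos: [0.4724, 0.0951, 0.1867]
eef_rot: [2.464, -1.943, -0.001]
force: [0.5, -0.5, 0.3]
grip_width: -0.002
time: 14.8
tool_pos: [0.4732, 0.0952, 0.216]
eef_rot: [2.465, -1.944, 0.002]
force: [0.7, -0.4, -0.0]
grip_width: 0.002
top chilli_jar [291.7, 279.1] [293.0, 278.8]
top pepper_shaker [280.7, 135.3] [279.2, 137.7]
top dish 0.59 [409.9, 200.0]
scene chilli_jar [223.3, 199.2] [219.2, 205.0]
scene pepper_shaker [344.2, 261.2] [344.0, 261.7]
scene dish 0.89 [385.1, 197.7]
scene dish 0.6 [179.0, 316.5]
```

View pics/z_top.png

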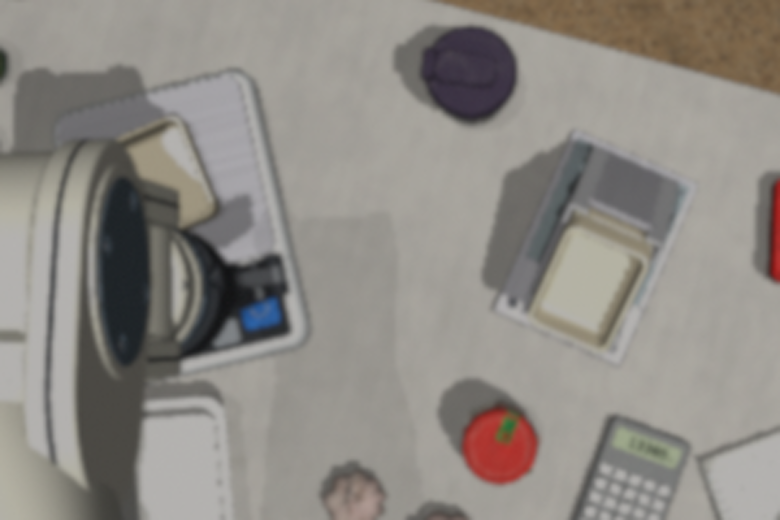

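View pics/z_scene.png

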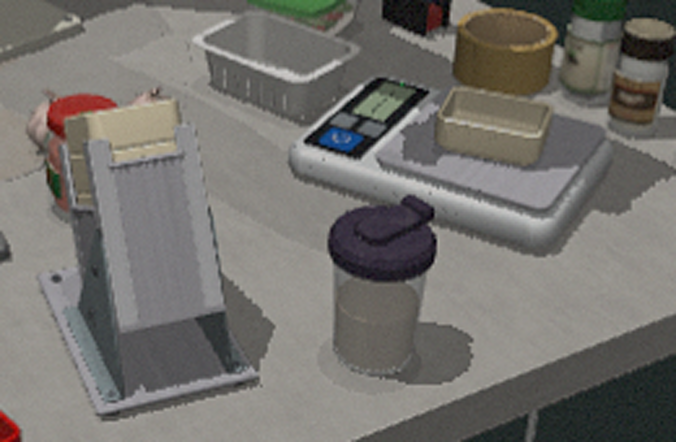

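View pics/k3_scene.png

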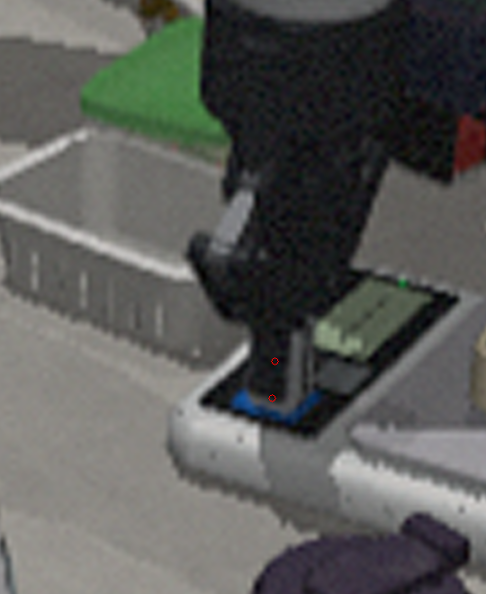

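The dish stands centred on the pan (z_scene about 495,125), the key is free, the next dish is in place, and both bystanders have not moved.

```bash
python3 -c "
from station import job
print(job.sign_off())"
```

```text
the job is handed in; nothing more can be done
None
```

The job is done and handed in; no verdict was reported.

**What I did:** I drew the top cream dish straight along the leaning stack axis and the next dish rose into its place. I carried the dish level to the scale, touched it down with about 7 N and let go. Then I pressed the tare key with shut fingertips, holding between about 8 and 12 N for more than half a second. The arm finished clear, about 15 cm above the scale. The robot clock stood at about 15 s when the last pictures were taken.

**Last checks:** The final pictures show the dish upright in the middle of the pan, a cream dish seated at the dispenser mouth, and the blue key free. The chilli jar and pepper shaker stand where they were, and the red look-alike was never approached.

**What disagreed or stayed unseen:**
- **Camera offset:** the two cameras placed the pan centre about 11 mm apart, and the key about 6 mm apart. I used the middle; the dish should be within about 6 mm of the pan centre, against 25 mm allowed.
- **Pressing force:** the force sensor read 12 N late in the press, while the key's stop is about 8 N. The rise matched the key's stiffness, so I take the press to have been on the key.
- **Not measured:** I could not see the scale's display react to the key. The lift value and the dish's angle were judged only by eye.
- **Silhouette finder:** in the last top view it missed the placed dish and reported only the red look-alike. In the scene view it found the dish on the pan.

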